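Set the stop screw to the setting block

TASK

With the red-handled driver, turn the stop screw of the sloped fixture clockwise until its white tip presses lightly (a few newtons) on the orange setting block, so that the block still slides but drags. Then slide the block along the bed, dragging under the tip, until it is wholly clear of the tip and lies flat between the rails, and leave the screw so set and the driver upright in its black stand. Do not jam the block, do not touch the screw with the fingers, and leave the tape roll, flux bottle and camera part where they are.

Things in the scene. Friction and masses are not known exactly. Their poses are not given: they have to be found in the camera images.
- bed: steel bed 100 (x) by 200 mm (y -140 to +60) sloping down towards the robot at 0.56 rad (32 deg). Origin on its surface, 114 mm above the bench, under the stop screw's tip; x up the slope (away from the robot), y along the rails (left), z square out of the bed, along the screw. Two rails 12 mm high, inner faces at x = -19 and +19, guide the block; a 12 mm lip closes their -y end at y = -131.
- screw_lift: the whole stop screw (brass head, shaft, white tip), which sinks 4 mm per rad along bed z as it is turned. Origin at the bed's origin for joint 0, axes as the bed's.
- stop_screw (a joint): turn of the stop screw, rad, growing clockwise seen from its head; starts at 0.1 to 0.5. Fast thread: lowers the screw 4 mm per rad and stays where it is left (friction 0.06 N m). With the block below, the tip meets it at 1.25 rad; from there the tip's spring presses with 24 N per rad more. Ends at 2.2.
- slot (a point): floor centre of the straight slot in the brass head (a cup 32 mm across, 24 mm inside, 13 mm high). Slot along this x, 19 mm long, 5 mm wide, 7 mm deep, above it a lead-in 2 mm deep, 9 mm wide; z out of the head along the screw (= bed z). 70 mm from the bed at joint 0. The slot lies straight up and down the slope (bed x) when the tip just meets the block.
- nose: white rounded plastic tip, 12 mm across, under the screw on a spring of 6 N/mm (5 mm travel). Origin at its lowest point, 25 mm from the bed at joint 0; axes as the bed's.
- block: orange setting block 36 x 100 x 20 mm (about 0.35 kg) between the rails under the tip; origin at the centre of its underside, axes as the bed's. A steel post 14 mm in diameter (foot 20 mm, 3 mm high) stands on it at y = -36 mm, z 20 to 46 mm. It starts at bed y = -22 to -30 mm (post about 62 mm to the -y side of the screw) and can slide about 55 mm towards -y, to the lip.
- driver: flat-blade driver, 137 mm, 0.14 kg; origin at the blade's end, z along the axis up to the handle. Blade 14 mm wide (x), 3 mm thick (y), z 0 to 14; shank 10 mm diameter to z = 70; black collar 32 mm diameter z 70 to 76; red square handle 24 x 24 mm (faces square to x and y) z 76 to 134. At first it hangs upright in the stand by its collar.
- stand: black stand fixed on the bench, left of the shelf, 50 x 50 mm, 78 mm high, on a cross-shaped foot; origin under its centre, z up. An upright 19 mm hole in the middle of its top takes blade and shank; the driver's collar then rests on the top, its origin 8 mm above the bench.
- tape: bystander: kraft tape roll lying flat, 90 mm across, 24 mm high; origin at its underside.
- bottle: bystander: white flux bottle with a red spout, 44 mm diameter, 140 mm high; origin at its underside.
- camera_part: bystander: white camera back with circuit board and wires, 127 x 74 x 32 mm; origin at its underside.
- fixture: the fixture under the bed, fixed to the shelf: aluminium base 125 x 210 mm; origin on the shelf, 52 mm below the bed's origin. In the bed's frame, a blue column (x 31 to 49, y -18 to 18 mm) up-slope carries a blue arm, 30 mm wide in y, z 43 to 58 mm, reaching over the bed to x = -13 mm with the screw in it.
- shelf: low grey steel shelf, fixed, that carries the fixture: top 62 mm above the bench, from x = 0.42 to 0.66 m, y = -0.275 to 0.18 m of the robot's frame; origin on the bench under its centre. It never moves; circuit boards in white trays stand under and round it and do not matter.
Things that resemble listed ones, but are neither listed nor needed, are in the scene too. What is shaped like the driver but purple is not meant.

How it is judged:
By the outcome, as a careful person would: the job done as asked, in the order asked, and still so for the second after the job is handed in, with the robot touching nothing.
It also fails if it takes over 51 s, if anything falls off the work surface, if the arm or the gripper's body presses on something with over 40 N, if the wrist force passes 120 N, or if a joint passes its speed limit or range.

ROBOT

A 6-joint arm with a two-finger parallel gripper is mounted at the origin on a cart in front of the work surface, level with it; the furniture and walls round the work are solid. World frame = base frame: x ahead of the robot, y to its left, z up, the work surface at z = 0. Lengths are in m, angles in rad, forces in N, time in s.
With the tool pointing down it reaches from about 0.25 to 0.725 m from the base axis. Payload 4 kg.
Tool frame: the origin (TCP) lies midway between the tips of the shut fingers; the grasp point (between the pads) lies 19 mm behind it; z points along the fingers, y is the line along which they close (so a half turn about z gives the same grasp; the last joint's range is limited). The gripper opens to 85 mm and grips with 20 to 120 N. Pads are 22 mm wide; open, the fingers measure 114 mm over their backs; the gripper's body (76 mm by 85 mm) begins 54 mm behind the grasp point. The pads swing forward as they close: fully open they stand 13 mm farther back than shut.
Start: joints at [1.18, 0.241, 0.005, 1.335, 0, 1.571], TCP at [0.19, 0.462, 0.231] pointing down, gripper open.
Joint ranges: [-2.72, 2.72], [-1.05, 1.87], [-1.09, 1.28], [-1.99, 2.15], [-1.42, 1.44], [-3.14, 3.14]. Speed limits (rad/s): [2.79, 2.79, 3.14, 3.14, 3.14, 3.14].

INTERFACE

Orientations are given as [roll, pitch, yaw] about the fixed x, y, z axes, in that order (R = Rz(yaw) Ry(pitch) Rx(roll)).
In Python, from bench import bot gives the robot as it stands.
- The arm moves only by the tool jog_arm, never from a script. Its argument "plan" is a list of rows, each an object with "travel": the shift along the world's x, y, z in cm, a list of three; "roll": the turn about the world's z in degrees; "gripper": the finger opening in cm, from 0 to 8.54. A call has 1 to 10 rows; each row is the pose to reach, as a shift and turn from the pose commanded when the call began; what a row does not reach only later rows make up. A row lasts 1/10 s, in which the tool goes at most 50 mm and 8.59 degrees, less where a joint would pass 70% of its speed; a pose out of reach is approached as far as the arm can. A call with a gripper value outside its range is refused whole. The fingers move at their own pace and stop on an object; "newtons" is the grip in N (left out, the last holds). Time passes only in rows, so rows that repeat a pose let the fingers close. It gives the time, the measured TCP pose, the force, the opening and the grip force at its end, in the units of the state.
- bot.read_state(): the state, without advancing time (a new reading comes with each control period).
- bot.camera(name): name is "side" or "top" or "wrist"; returns a dict with "color" (420x560x3 uint8, red, green, blue), "mtx" (3x3 intrinsics, pixels), "camera_from_world" (4x4, takes a point from world to camera coordinates). Camera axes: x right, y up, looking along -z (the intrinsics and any distortion apply to the point x, -y, -z); pixel columns grow to the right and rows downward; lengths in m; the calibration is good to about 2 mm. A picture is of the moment at which its call begins. There is no depth.
- bot.finish_job(): hands the job in; it is judged then, once.
The state is a dict: "t": time; "joint_pos": joint angles; "dq": joint speeds; "effort": joint torques, N m; "eef_pos": TCP position; "eef_rot": TCP orientation; "ft_force": force on the tool from outside, world axes, zero at the start; "moment": the same for the moment, N m; "opening": finger opening in m; "grasp_force": force on a finger pad.
Only numpy, scipy, OpenCV 4.12 (cv2) and the standard library are available. Lean on these libraries where they do the work, as an engineer would, in place of code of your own. Each camera call takes 0.05 s, during which the arm holds its last target. There are 200 camera calls.

## Working session

There is one attempt and no reset: what is moved stays moved. The work goes in short steps, Python scripts to look and compute and a tool call to move; the robot and the scene stay as the last step left them, time stands still between calls to the robot, and variables do not carry over. Pictures are saved under pics/ and viewed, at most 10 in all, crops included, and the job is handed in when it is done.

Besides the shell and the picture viewer there is one more tool, called after "Call:" by a JSON object that holds its "fn" and its "kwargs", one argument or row to a line. jog_arm: Moves the arm, as the interface text tells. Its arguments: {"type":"object","properties":{"plan":{"type":"array","items":{"type":"object","properties":{"travel":{"type":"array","items":{"type":"number"}},"roll":{"type":"number"},"gripper":{"type":"number"}}}},"newtons":{"type":"number"}},"required":["plan"]}

```bash
mkdir -p pics; cat > h.py <<'E'
import numpy as np, cv2
from bench import bot
def snap(n,f):
    c=bot.camera(n); cv2.imwrite(f'pics/{f}.png',c['color'][:,:,::-1]); np.savez(f'pics/{f}.npz',mtx=c['mtx'],T=c['camera_from_world'],color=c['color']); return c
def load(f): return dict((k if k!='T' else 'camera_from_world',v) for k,v in np.load(f'pics/{f}.npz').items())
def ray(c,uv):
    T=c['camera_from_world'];K=c['mtx'];d=np.linalg.inv(K)@np.array([uv[0],uv[1],1.]);d=np.array([d[0],-d[1],-d[2]])
    R=T[:3,:3];return -R.T@T[:3,3],R.T@d
def onz(c,uv,z):
    o,d=ray(c,uv);return o+d*(z-o[2])/d[2]
def cross(c1,p1,c2,p2):
    o1,d1=ray(c1,p1);o2,d2=ray(c2,p2)
    s=np.linalg.lstsq(np.c_[d1,-d2],o2-o1,rcond=None)[0];a=o1+s[0]*d1;b=o2+s[1]*d2
    return (a+b)/2,np.linalg.norm(a-b)
def proj(c,P):
    q=(c['camera_from_world']@np.r_[P,1])[:3];q=np.array([q[0],-q[1],-q[2]]);u=c['mtx']@q;return u[:2]/u[2]
E
python3 - <<'E'
from h import *
ks=bot.camera('top').keys();print(ks)
a=snap('top','t0');b=snap('side','s0')
cv2.imwrite('pics/ts0.png',np.vstack([a['color'],b['color']])[:,:,::-1])
for c in(a,b):print(ray(c,(280,210)),c['mtx'][0,0])
s=bot.read_state();print(s['eef_rot'],s['ft_force'],s['opening'])
E
```

```text
dict_keys(['color', 'mtx', 'camera_from_world'])
(array([0.40676095, 0.10457213, 1.488395  ]), array([ 0.08965544, -0.01938402, -0.99584496])) 412.88739135055056
(array([-0.11687786,  1.18072954,  0.71362906]), array([ 0.46326183, -0.78808123, -0.40575949])) 526.6469941067671
[-3.13999321e+00 -5.00766617e-06  2.75079779e+00] [ 0.19746205 -0.34469034  0.19173427] 0.08561040574399678
```

View pics/t0.png

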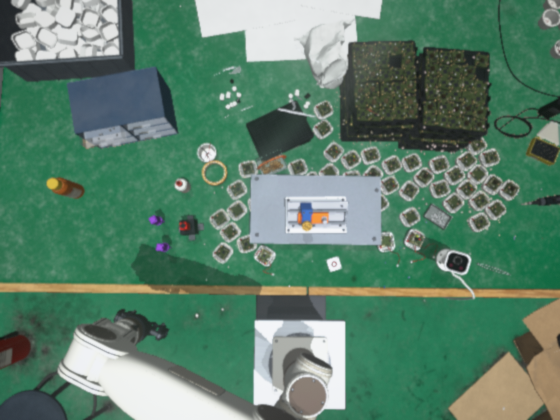

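View pics/s0.png

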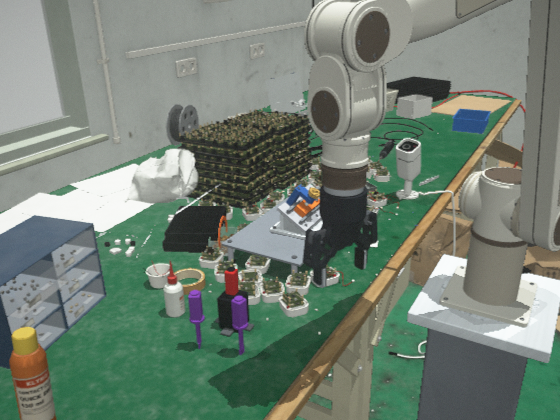

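Top view: the black stand with the red-handled driver is at about (187,226), the purple lookalikes at (155,219) and (162,246), the shelf with fixture, brass head about (306,226) and orange block (315,216). Side view: driver red at (232,280).

```bash
python3 - <<'E'
from h import *
a=load('t0');b=load('s0')
def blobs(c,lo,hi,box,nm):
    h=cv2.cvtColor(c['color'],cv2.COLOR_RGB2HSV);m=cv2.inRange(h,lo,hi);k=np.zeros_like(m);x0,y0,x1,y1=box;k[y0:y1,x0:x1]=m[y0:y1,x0:x1]
    n,l,s,ce=cv2.connectedComponentsWithStats(k)
    for i in range(1,n):
        if s[i,4]>6:print(nm,s[i],ce[i].round(1))
blobs(a,(0,120,60),(6,255,255),(170,205,210,245),'red top')
blobs(b,(0,120,60),(6,255,255),(215,255,250,310),'red side')
blobs(a,(8,150,120),(14,255,255),(280,190,350,240),'or top')
blobs(a,(18,100,100),(30,255,255),(280,190,350,250),'brass')
blobs(a,(100,100,60),(125,255,255),(280,190,350,240),'blue')
for z in(.145,):print(onz(a,(187,226),z))
print(onz(a,(306,226),.17),onz(b,(232,270),.14))
cv2.imwrite('pics/z0.png',np.hstack([cv2.resize(a['color'][185:250,275:355],None,fx=5,fy=5,interpolation=2),cv2.resize(b['color'][180:245,270:350],None,fx=5,fy=5,interpolation=2)])[:,:,::-1])
E
```

```text
red top [180 221  10  10  60] [184.5 226. ]
red side [224 269  15  27 309] [231.3 281.9]
or top [298 213   3  10  25] [299.1 217.9]
or top [312 213  16  10  56] [317.8 217.4]
brass [302 222  10   8  64] [306.5 225.4]
blue [301 203  12  18 169] [306. 211.]
[0.47120512 0.37970244 0.145     ]
[ 0.47530392 -0.00485832  0.17      ] [0.47065166 0.38954802 0.14      ]
```

View pics/z0.png

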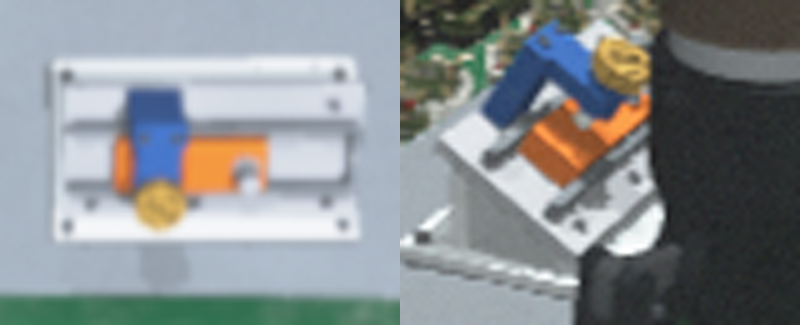

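The crop shows the fixture: brass head at about (160,205), orange block between the rails with the post at (247,175) on the right (-y), blue arm over the block. Yaw is near zero. Moving over the driver.

Call:
{"fn": "jog_arm", "kwargs": {
  "plan": [
    {"travel": [4.5,-1.2,1]},
    {"travel": [9,-2.4,2]},
    {"travel": [13.5,-3.6,3]},
    {"travel": [18,-4.8,4]},
    {"travel": [22.5,-6,5]},
    {"travel": [27,-7.2,5]},
    {"travel": [28.1,-7.7,5]},
    {"travel": [28.1,-7.7,5]}
  ]
}}

```text
invalid input
```

```bash
python3 - <<'E'
from h import *
c=snap('wrist','w1');s=bot.read_state();print(s['eef_pos'],s['eef_rot'],s['joint_pos'],ray(c,(280,210)),c['mtx'][0,0])
E
```

```text
[0.19032192 0.4619419  0.23073029] [-3.14026754e+00 -1.67625998e-05  2.75074276e+00] [1.17997447e+00 2.41144145e-01 4.20392686e-03 1.33518122e+00
 1.67997397e-05 1.57082434e+00] (array([0.11782391, 0.49116051, 0.37299507]), array([ 0.28956328, -0.10438177, -0.95156531])) 352.80754430850203
```

View pics/w1.png

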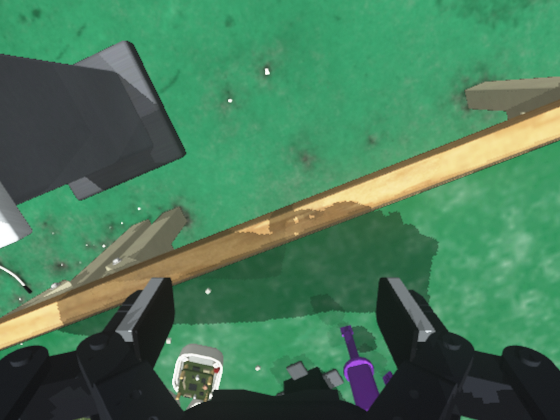

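The wrist view shows the bench edge and fingers, with the driver not yet in sight (a purple one at (358,375)). Rows need all fields.

Call:
{"fn": "jog_arm", "kwargs": {
  "plan": [
    {"travel": [4.5,-1.2,1],"roll": 0,"gripper": 8.5},
    {"travel": [9,-2.4,2],"roll": 0,"gripper": 8.5},
    {"travel": [13.5,-3.6,3],"roll": 0,"gripper": 8.5},
    {"travel": [18,-4.8,4],"roll": 0,"gripper": 8.5},
    {"travel": [22.5,-6,5],"roll": 0,"gripper": 8.5},
    {"travel": [27,-7.2,5],"roll": 0,"gripper": 8.5},
    {"travel": [28.1,-7.7,5],"roll": 0,"gripper": 8.5},
    {"travel": [28.1,-7.7,5],"roll": 0,"gripper": 8.5}
  ],
  "newtons": 60
}}

```text
t: 1.0
eef_pos: [0.4729, 0.384, 0.28]
eef_rot: [-3.14, -0.001, 2.747]
ft_force: [0.4, -0.4, -0.7]
opening: 0.0854
grasp_force: 0.0
```

```bash
python3 - <<'E'
from h import *
c=snap('wrist','w2');s=bot.read_state();print(s['eef_pos'],s['eef_rot'],s['joint_pos'],ray(c,(280,210)))
h=cv2.cvtColor(c['color'],cv2.COLOR_RGB2HSV);m=cv2.inRange(h,(0,130,50),(6,255,255))|cv2.inRange(h,(175,130,50),(180,255,255))
n,l,st,ce=cv2.connectedComponentsWithStats(m)
for i in range(1,n):
    if st[i,4]>150:
        q=cv2.minAreaRect(np.argwhere(l==i)[:,::-1].astype(np.float32));print(st[i],ce[i],q,onz(c,ce[i],.142),h[l==i].mean(0))
E
```

```text
[0.47138242 0.38478451 0.28035126] [-3.14005161e+00 -1.56225148e-03  2.74925367e+00] [6.84273519e-01 4.57430402e-01 4.42016609e-01 1.55748020e+00
 6.44397913e-04 1.07661062e+00] (array([0.40069473, 0.41352544, 0.42248072]), array([ 0.28831957, -0.10506823, -0.95186736]))
[268 164  36  45 791] [284.54740834 183.54740834] ((284.5440979003906, 186.57354736328125), (38.24418258666992, 32.58473205566406), 59.036251068115234) [0.46611995 0.39460367 0.142     ] [  1.76106195 189.8596713  134.22756005]
[351 282  22  39 423] [361.74468085 295.66193853] ((364.300048828125, 301.1000061035156), (40.69643783569336, 18.335756301879883), 63.43495178222656) [0.58958812 0.41996796 0.142     ] [  3.55791962 161.94326241 119.25768322]
```

View pics/w2.png

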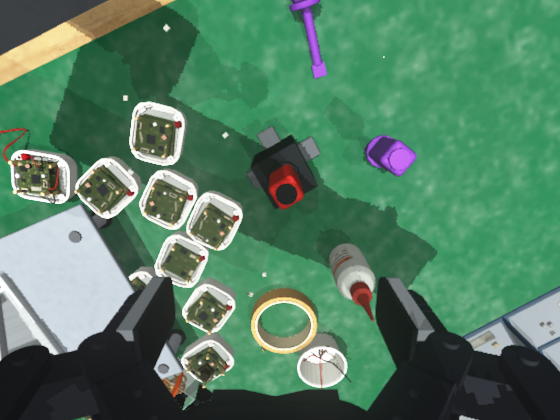

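The wrist view shows the red driver top at (287,193) in the black stand, handle-top corners near (271,183), (296,176), (304,200), (278,208); bottle (352,270) and tape (283,322) are forward of it.

```bash
python3 - <<'E'
from h import *
c=load('w2');im=c['color'];h=cv2.cvtColor(im,cv2.COLOR_RGB2HSV)
m=((h[...,2]>120)&(h[...,1]>130)&((h[...,0]<6)|(h[...,0]>174))).astype(np.uint8);m[:,:255]=0;m[:,320:]=0;m[:150]=0;m[225:]=0
P=np.array([onz(c,p,.142) for p in[(271,183),(296,176),(304,200),(278,208)]]);print(P.mean(0),np.linalg.norm(np.diff(P,axis=0),axis=1))
for i in range(4):
    d=P[(i+1)%4]-P[i];print(np.degrees(np.arctan2(d[1],d[0])))
print(onz(c,(287,193),.145))
# world dirs of brass
print('screw px',proj(c,np.array([.475,-.005,.17])))
cv2.imwrite('pics/z2.png',cv2.resize(im[125:235,240:330],None,fx=5,fy=5,interpolation=cv2.INTER_CUBIC)[:,:,::-1])
E
```

```text
[0.47349064 0.39400237 0.142     ] [0.0210823  0.02140512 0.02259132]
83.40428087818859
-3.530890010947462
-94.6950495637253
172.49237461184572
[0.47349292 0.39367857 0.145     ]
screw px [-130.38561802  369.71236674]
```

View pics/z2.png

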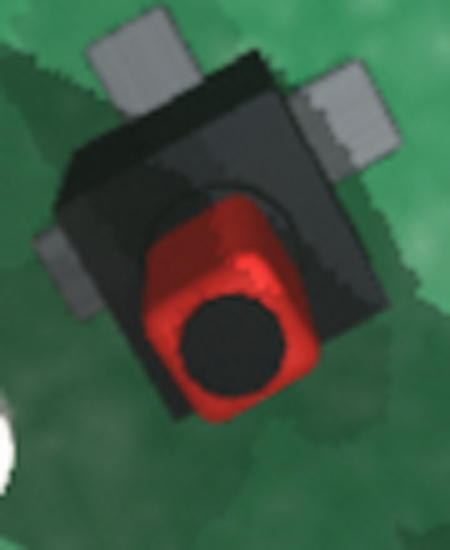

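The enlarged crop shows the handle square-on with the stand: stand's near top edge runs (276,209)→(318,186), handle edges parallel, cap centre (286.5,193.6).

```bash
python3 - <<'E'
from h import *
c=load('w2')
def an(p,q,z):
    a=onz(c,p,z);b=onz(c,q,z);d=b-a;return np.degrees(np.arctan2(d[1],d[0])),np.hypot(*d[:2])
f=lambda x,y:(240+x/5,125+y/5)
print(an(f(180,420),f(388,305),.078),an(f(278,95),f(388,305),.078),an(f(57,212),f(278,95),.078))
print(an(f(220,420),f(318,365),.142),an(f(150,320),f(215,420),.142))
print(onz(c,f(233,345),.145),onz(c,(400,158),.13))
E
```

```text
(np.float64(97.546664976112), np.float64(0.04824958915198846)) (np.float64(6.079202295141845), np.float64(0.04757504360108357)) (np.float64(95.29476671436524), np.float64(0.04889368615130916))
(np.float64(98.02507266210064), np.float64(0.018726096917591455)) (np.float64(9.461851838066421), np.float64(0.02029364660686493))
[0.47414877 0.39306242 0.145     ] [0.48560636 0.49055683 0.13      ]
```

Call:
{"fn": "jog_arm", "kwargs": {
  "plan": [
    {"travel": [0.3,0.8,-3],"roll": 8,"gripper": 5.5},
    {"travel": [0.3,0.8,-6],"roll": 16,"gripper": 5.5},
    {"travel": [0.3,0.8,-9],"roll": 24,"gripper": 5.5},
    {"travel": [0.3,0.8,-10],"roll": 29.5,"gripper": 5.5},
    {"travel": [0.3,0.8,-14],"roll": 29.5,"gripper": 5.5},
    {"travel": [0.3,0.8,-18],"roll": 29.5,"gripper": 5.5},
    {"travel": [0.3,0.8,-18],"roll": 29.5,"gripper": 5.5},
    {"travel": [0.3,0.8,-18],"roll": 29.5,"gripper": 2},
    {"travel": [0.3,0.8,-18],"roll": 29.5,"gripper": 2},
    {"travel": [0.3,0.8,-18],"roll": 29.5,"gripper": 2}
  ],
  "newtons": 60
}}

```text
t: 2.05
eef_pos: [0.4755, 0.3949, 0.1043]
eef_rot: [3.138, 0.004, -3.017]
ft_force: [-0.2, -0.2, 2.4]
opening: 0.0237
grasp_force: 59.3
```

Call:
{"fn": "jog_arm", "kwargs": {
  "plan": [
    {"travel": [0,0,2],"roll": 0,"gripper": 2},
    {"travel": [0,0,5],"roll": 0,"gripper": 2},
    {"travel": [0,0,9],"roll": 0,"gripper": 2},
    {"travel": [0,0,13],"roll": 0,"gripper": 2},
    {"travel": [0,0,17],"roll": 0,"gripper": 2},
    {"travel": [0,-3,20],"roll": 0,"gripper": 2},
    {"travel": [0,-7,22],"roll": 0,"gripper": 2},
    {"travel": [0,-11,22],"roll": 0,"gripper": 2},
    {"travel": [0,-15,22],"roll": 0,"gripper": 2},
    {"travel": [0,-19,22],"roll": 0,"gripper": 2}
  ]
}}

```text
t: 3.05
eef_pos: [0.4745, 0.2019, 0.3233]
eef_rot: [3.141, 0.004, -3.017]
ft_force: [0.7, 0.1, -1.5]
opening: 0.0232
grasp_force: 59.2
```

Call:
{"fn": "jog_arm", "kwargs": {
  "plan": [
    {"travel": [0.2,-4,0],"roll": 0,"gripper": 2},
    {"travel": [0.4,-8,0],"roll": 0,"gripper": 2},
    {"travel": [0.6,-12,0],"roll": 0,"gripper": 2},
    {"travel": [0.6,-14,0],"roll": 0,"gripper": 2},
    {"travel": [0.6,-14,0],"roll": 0,"gripper": 2},
    {"travel": [0.6,-14,0],"roll": 0,"gripper": 2}
  ]
}}

```text
t: 3.65
eef_pos: [0.4807, 0.0632, 0.3226]
eef_rot: [3.141, 0.002, -3.019]
ft_force: [-0.3, 0.1, -1.6]
opening: 0.0234
grasp_force: 59.1
```

```bash
python3 - <<'E'
from h import *
w=snap('wrist','w3');b=snap('side','s3');s=bot.read_state();print(s['t'],s['eef_pos'],s['eef_rot'],s['joint_pos'],s['ft_force'])
tip=s['eef_pos']-[0,0,.093];print(proj(b,tip),proj(w,tip))
u,v=proj(b,tip).astype(int)
z=cv2.resize(b['color'][v-60:v+40,u-60:u+60],(360,300),interpolation=cv2.INTER_CUBIC)
S=proj(w,np.array([.478,-.006,.18])).astype(int);print(S)
x0=max(0,S[0]-65);y0=max(0,min(S[1]-50,320))
z2=cv2.resize(w['color'][y0:y0+100,x0:x0+130],(390,300),interpolation=cv2.INTER_CUBIC);print(x0,y0,u,v)
full=np.zeros((600,800,3),np.uint8);full[:300,:360]=z;full[:300,400:790]=z2;full[300:,:400]=cv2.resize(w['color'],(400,300));full[300:,400:]=cv2.resize(b['color'],(400,300))
cv2.imwrite('pics/c3.png',full[:,:,::-1])
E
```

```text
3.75 [0.48059999 0.06412766 0.32198816] [ 3.14114032e+00  1.38553463e-03 -3.01656318e+00] [1.32372198e-01 1.89287499e-01 1.73190309e-01 1.55331032e+00
 4.42149204e-04 7.34271372e-03] [-0.38130343 -0.16648984 -1.86561894]
[299.2522141  182.18417546] [277.86720726 212.91245621]
[193 181]
128 131 299 182
```

View pics/c3.png

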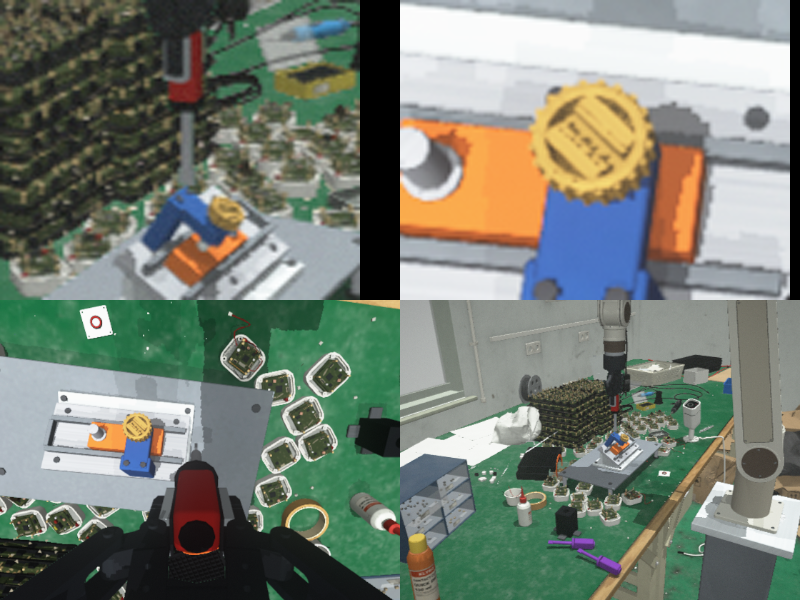

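The composite shows the blade hanging from the red handle (top-left crop, (187,165)), the brass head with slot running upper-left to lower-right in the wrist crop (592,140), and the post at (420,150); the purple lookalikes are now lying on the bench by themselves, untouched.

```bash
python3 - <<'E'
from h import *
w=load('w3');b=load('s3');t=load('t0')
g=b['color'].astype(int)
for v in range(156,194,2): print(v,g[v,288:312].sum(1)//3)
h=cv2.cvtColor(w['color'],cv2.COLOR_RGB2HSV);m=cv2.inRange(h,(15,90,60),(32,255,255));m[:,:150]=0;m[:,260:]=0;m[:140]=0;m[240:]=0
n,l,st,ce=cv2.connectedComponentsWithStats(m);i=1+st[1:,4].argmax();print(st[i],ce[i])
e=cv2.fitEllipse(max(cv2.findContours((l==i).astype(np.uint8),0,1)[0],key=len));print(e)
print([onz(w,e[0],z) for z in(.18,.19)],[onz(t,(306.5,225.4),z) for z in (.18,.19)],cross(w,e[0],t,(306.5,225.4)))
h=cv2.cvtColor(b['color'],cv2.COLOR_RGB2HSV);m=cv2.inRange(h,(15,90,60),(32,255,255));m[:190]=0;m[215:]=0;m[:,:300]=0;m[:,330:]=0
n,l,st,ce=cv2.connectedComponentsWithStats(m);i=1+st[1:,4].argmax();print(st[i],ce[i],cross(w,e[0],b,ce[i]))
u,v=map(int,e[0]);z=cv2.resize(w['color'][v-24:v+24,u-24:u+24],(576,576),interpolation=cv2.INTER_CUBIC)
q=cv2.resize(b['color'][150:195,291:308],(204,540),interpolation=cv2.INTER_CUBIC)
f=np.zeros((600,800,3),np.uint8);f[:576,:576]=z;f[:540,590:794]=q;cv2.imwrite('pics/z3.png',f[:,:,::-1]);print(u-24,v-24)
E
```

```text
156 [48 55 64 63 50 79 80 44 31 35 33 31 28 36 37 35 31 28 30 40 47 47 44 44]
158 [88 81 53 31 32 37 54 53 39 29 29 38 38 41 38 34 29 51 58 67 70 57 49 55]
160 [ 62  57  42  41  53  44  42  45  48  61  65  91 115 118 108  76  41  51
  44  39  59  74  93 112]
162 [ 49  42  37  47  59  81 102  85  55  38  34  84 115 117 103  73  41  40
  57  55  72  82 109 133]
164 [ 59  52  53  54  62  81  94  78  54  42  36  85 114 119 107  92  76  70
  57  46  33  41  56  62]
166 [ 58  57  53  49  48  42  41  36  40  49  93 110 115 118 107  78  43  52
  58  60  53  41  57 128]
168 [ 43  50  43  38  35  43  59  67  67  63  92 112 114 121 108  73  41  54
  48  39  44 108 139 145]
170 [ 38  43  50  57 104 109  97  77  41  36  44  96 118 119 110  72  57 134
 128  63  44  43  50  56]
172 [ 97 118  89  47  38  51  69  59  40  44  36  94 119 124 111  83  71  63
  52  47  42  55  73  82]
174 [ 66  56  54  43  42  43  34  34  37  50  88 112 119 120 112  77  49  62
  58  51 112 164 141 105]
176 [ 50  56  43  43  55  71  71  58  47  44  38  90 119 122 111  81  56 101
 115 106 182 180 124 103]
178 [ 36  40  69 
[... 679 characters left out ...]
123 135 145 128 152 152]
192 [196 144 120 112  95  77  77  79  74  76  72  76  79 100 119 123 120 119
 122 120 113 100 108 138]
[ 167  158   46   41 1303] [191.38372985 177.904835  ]
((191.141845703125, 177.96051025390625), (38.4791145324707, 42.04892349243164), 88.24515533447266)
[array([ 0.47541075, -0.00809952,  0.18      ]), array([ 0.4728467 , -0.00598593,  0.19      ])] [array([ 0.47671058, -0.00560387,  0.18      ]), array([ 0.47617596, -0.0047618 ,  0.19      ])] (array([ 0.47592626, -0.00672549,  0.18082809]), np.float64(0.002802391911877934))
[309 190  11   9  79] [314.12658228 193.36708861] (array([ 0.47615623, -0.01019872,  0.17224159]), np.float64(0.0026182275995303974))
167 153
```

View pics/z3.png

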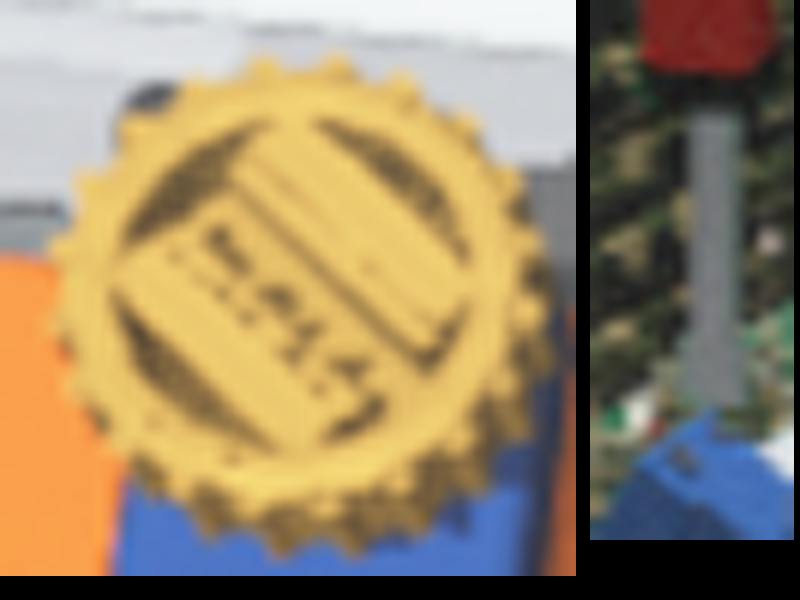

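Zoom: slot runs from upper-left to lower-right, its upper edge (240,190)→(425,360) in the crop, centre about (192,178) in the wrist image; side crop shows the shank widening slightly at the blade, so the blade's wide side is along ~7° (tool x).

```bash
python3 - <<'E'
from h import *
w=load('w3');s=bot.read_state();a=.56
n=np.array([-np.sin(a),0,np.cos(a)]);ex=np.array([np.cos(a),0,np.sin(a)])
C=np.array([.483,-.0065,.1723])+.008*n
def onp(p):
    o,d=ray(w,p);return o+d*((C-o)@n)/(d@n)
f=lambda x,y:(167+x/12,153+y/12)
A,B=onp(f(240,190)),onp(f(425,360));d=B-A;print('phi',np.degrees(np.arctan2(d[1],d@ex)))
A2,B2=onp(f(120,270)),onp(f(300,440));d=B2-A2;print('phi2',np.degrees(np.arctan2(d[1],d@ex)))
print('slot centre at leadin',onp(f(300,300)),(A+B)/2,C)
T=s['eef_pos'];print('cap proj',proj(w,T+[0,0,.044]))
h=cv2.cvtColor(w['color'],cv2.COLOR_RGB2HSV);m=cv2.inRange(h,(0,150,60),(6,255,255));m[:300]=0
ys,xs=np.nonzero(m);print('red',xs.min(),xs.max(),ys.min(),ys.max())
g=w['color'].sum(2);k=((g<150)).astype(np.uint8);k[:300]=0;k[365:]=0;k[:,245:246]=0
n_,l,st,ce=cv2.connectedComponentsWithStats(k)
for i in range(1,n_):
    if 150<st[i,4]<3000:print(st[i],ce[i],onz(w,ce[i],T[2]+.044)-T)
E
```

```text
phi 53.59613306981538
phi2 53.05389697206751
slot centre at leadin [ 0.47603092 -0.00794495  0.177373  ] [ 0.47424836 -0.00604894  0.17625542] [ 0.47875051 -0.0065      0.17907804]
cap proj [281.64498566 342.55362619]
red 55 559 300 417
```

```bash
python3 - <<'E'
from h import *
w=load('w3');s=bot.read_state();T=s['eef_pos']
h=cv2.cvtColor(w['color'],cv2.COLOR_RGB2HSV);m=cv2.inRange(h,(0,120,40),(8,255,255))|cv2.inRange(h,(172,120,40),(180,255,255))
m[:250]=0;m[365:]=0;m[:,:235]=0;m[:,320:]=0
for r in range(290,362,6):
    x=np.nonzero(m[r])[0];print(r,x.min() if len(x) else None,x.max() if len(x) else None,len(x))
cs,hi=cv2.findContours(m,cv2.RETR_CCOMP,1)
for c,q in zip(cs,hi[0]):
    if cv2.contourArea(c)>100:
        (x,y),r=cv2.minEnclosingCircle(c);print(q[3],cv2.contourArea(c),x,y,r,(onz(w,(x,y),T[2]+.044)-T)*1000)
E
```

```text
290 244 306 63
296 243 307 65
302 242 308 67
308 242 308 66
314 242 308 34
320 243 307 20
326 243 307 17
332 243 307 14
338 243 307 18
344 244 306 20
350 247 301 28
356 None None 0
-1 4346.0 274.3342590332031 300.6938171386719 56.37617492675781 [-15.74888224  -4.40668225  44.        ]
```

Call:
{"fn": "jog_arm", "kwargs": {
  "plan": [
    {"travel": [0,-2,0],"roll": 8.5,"gripper": 2},
    {"travel": [-0.1,-4,0],"roll": 17,"gripper": 2},
    {"travel": [-0.2,-6,0],"roll": 25.5,"gripper": 2},
    {"travel": [-0.2,-6.8,0],"roll": 34,"gripper": 2},
    {"travel": [-0.2,-6.8,-1],"roll": 41.5,"gripper": 2},
    {"travel": [-0.2,-6.8,-2],"roll": 41.5,"gripper": 2},
    {"travel": [-0.2,-6.8,-2],"roll": 41.5,"gripper": 2},
    {"travel": [-0.2,-6.8,-2],"roll": 41.5,"gripper": 2}
  ]
}}

```text
t: 4.55
eef_pos: [0.4783, -0.0039, 0.301]
eef_rot: [3.141, -0.001, -2.294]
ft_force: [1.1, -0.1, -1.9]
opening: 0.0234
grasp_force: 59.3
```

```bash
cat > st.py <<'E'
from h import *
s=bot.read_state();print(round(s['t'],2),s['eef_pos'].round(4),np.degrees(s['eef_rot'][2]).round(2),s['ft_force'].round(1),s['moment'].round(3),s['joint_pos'].round(2),s['opening'])
E
python3 st.py; python3 - <<'E'
from h import *
w=snap('wrist','w4');b=snap('side','s4')
z=cv2.resize(w['color'],(560,420));q=cv2.resize(b['color'][140:230,270:350],(240,270),interpolation=cv2.INTER_CUBIC)
f=np.zeros((600,800,3),np.uint8);f[:420,:560]=z;f[:270,560:]=q;f[300:600,560:800]=cv2.resize(w['color'][150:270,220:316],(240,300),interpolation=2);cv2.imwrite('pics/c4.png',f[:,:,::-1])
E
python3 st.py
```

```text
4.55 [ 0.4783 -0.0039  0.301 ] -131.41 [ 1.1 -0.1 -1.9] [0.031 0.029 0.021] [-0.01  0.18  0.11  1.5   0.   -0.86] 0.02342329436840868
4.65 [ 0.4787 -0.0042  0.3017] -131.4 [-0.3  0.3 -1.2] [-0.04   0.025  0.01 ] [-0.01  0.18  0.11  1.5   0.   -0.86] 0.023233064477599066
```

View pics/c4.png

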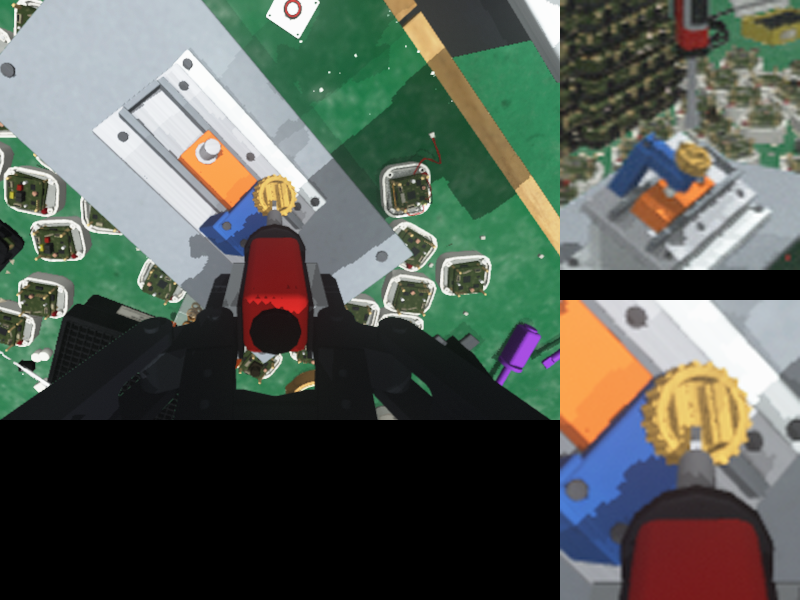

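Composite: the blade (about (275,215)) hangs edge-on exactly in line with the slot, which runs vertically in this view between the two lobes, rim centre column about 275. Lowering with force watch.

Call:
{"fn": "jog_arm", "kwargs": {
  "plan": [
    {"travel": [0,-0.05,-1],"roll": 0,"gripper": 2},
    {"travel": [0,-0.05,-2],"roll": 0,"gripper": 2},
    {"travel": [0,-0.05,-2.3],"roll": 0,"gripper": 2},
    {"travel": [0,-0.05,-2.3],"roll": 0,"gripper": 2},
    {"travel": [0,-0.05,-2.5],"roll": 0,"gripper": 2},
    {"travel": [0,-0.05,-2.5],"roll": 0,"gripper": 2}
  ]
}}

```text
t: 5.25
eef_pos: [0.478, -0.0046, 0.2773]
eef_rot: [3.141, 0.002, -2.293]
ft_force: [-3.7, 1.2, 8.8]
opening: 0.0232
grasp_force: 60.9
```

```bash
python3 st.py
```

```text
5.25 [ 0.478  -0.0046  0.2773] -131.39 [-3.7  1.2  8.8] [0.613 1.036 0.004] [-0.01  0.18  0.05  1.44  0.   -0.86] 0.023227321770996165
```

Call:
{"fn": "jog_arm", "kwargs": {
  "plan": [
    {"travel": [0,0,0.3],"roll": 0,"gripper": 2},
    {"travel": [-0.12,0.1,0.2],"roll": 0,"gripper": 2},
    {"travel": [-0.12,0.1,0],"roll": 0,"gripper": 2},
    {"travel": [-0.12,0.1,-0.1],"roll": 0,"gripper": 2},
    {"travel": [-0.12,0.1,-0.2],"roll": 0,"gripper": 2},
    {"travel": [-0.12,0.1,-0.2],"roll": 0,"gripper": 2}
  ]
}}

```text
t: 5.85
eef_pos: [0.4767, -0.0041, 0.2734]
eef_rot: [3.14, -0.001, -2.293]
ft_force: [-1.3, 0.9, -2.0]
opening: 0.0235
grasp_force: 59.4
```

```bash
python3 st.py
```

```text
5.85 [ 0.4767 -0.0041  0.2734] -131.39 [-1.3  0.9 -2. ] [0.508 0.473 0.026] [-0.01  0.18  0.04  1.43  0.   -0.86] 0.023537344578742642
```

Call:
{"fn": "jog_arm", "kwargs": {
  "plan": [
    {"travel": [0,0,-0.1],"roll": 0,"gripper": 2},
    {"travel": [0,0,-0.15],"roll": 0,"gripper": 2},
    {"travel": [0,0,-0.2],"roll": 0,"gripper": 2},
    {"travel": [0,0,-0.2],"roll": 0,"gripper": 2}
  ]
}}

```text
t: 6.25
eef_pos: [0.4769, -0.0041, 0.2722]
eef_rot: [3.141, -0.0, -2.293]
ft_force: [-3.1, 2.1, 0.1]
opening: 0.0231
grasp_force: 59.5
```

```bash
python3 st.py
```

```text
6.25 [ 0.4769 -0.0041  0.2722] -131.39 [-3.1  2.1  0.1] [ 0.627  0.938 -0.002] [-0.01  0.18  0.04  1.43  0.   -0.86] 0.023122624061832155
```

Call:
{"fn": "jog_arm", "kwargs": {
  "plan": [
    {"travel": [-0.08,0.06,0],"roll": 0,"gripper": 2},
    {"travel": [-0.08,0.06,-0.1],"roll": 0,"gripper": 2},
    {"travel": [-0.1,0.08,-0.2],"roll": 0,"gripper": 2},
    {"travel": [-0.1,0.08,-0.25],"roll": 0,"gripper": 2},
    {"travel": [-0.1,0.08,-0.25],"roll": 0,"gripper": 2}
  ]
}}

```text
t: 6.75
eef_pos: [0.4767, -0.0035, 0.2702]
eef_rot: [-3.14, 0.001, -2.293]
ft_force: [-1.3, 1.6, 0.5]
opening: 0.0234
grasp_force: 59.6
```

```bash
python3 st.py
```

```text
6.75 [ 0.4767 -0.0035  0.2702] -131.4 [-1.3  1.6  0.5] [ 0.307  0.343 -0.045] [-0.01  0.18  0.03  1.42 -0.   -0.86] 0.02336734828392156
```

Call:
{"fn": "jog_arm", "kwargs": {
  "plan": [
    {"travel": [0,0,0],"roll": -4,"gripper": 2},
    {"travel": [0.02,-0.02,-0.03],"roll": -8,"gripper": 2},
    {"travel": [0.05,-0.05,-0.06],"roll": -12,"gripper": 2},
    {"travel": [0.08,-0.08,-0.1],"roll": -16,"gripper": 2},
    {"travel": [0.1,-0.1,-0.13],"roll": -20,"gripper": 2},
    {"travel": [0.1,-0.1,-0.13],"roll": -20,"gripper": 2}
  ]
}}

```text
t: 7.35
eef_pos: [0.478, -0.0044, 0.2694]
eef_rot: [-3.14, 0.002, -2.642]
ft_force: [-0.6, 3.0, 3.9]
opening: 0.0231
grasp_force: 60.1
```

```bash
python3 st.py; python3 - <<'E'
from h import *
snap('wrist','w5');snap('top','t5')
E
```

```text
7.35 [ 0.478  -0.0044  0.2694] -151.38 [-0.6  3.   3.9] [ 0.45   0.338 -0.008] [-0.01  0.18  0.03  1.42  0.   -0.51] 0.023062180592407264
```

Call:
{"fn": "jog_arm", "kwargs": {
  "plan": [
    {"travel": [0.02,-0.02,-0.02],"roll": -4,"gripper": 2},
    {"travel": [0.04,-0.04,-0.05],"roll": -8,"gripper": 2},
    {"travel": [0.07,-0.06,-0.08],"roll": -12,"gripper": 2},
    {"travel": [0.1,-0.08,-0.11],"roll": -16,"gripper": 2},
    {"travel": [0.1,-0.08,-0.11],"roll": -16,"gripper": 2}
  ]
}}

```text
t: 7.95
eef_pos: [0.4791, -0.0054, 0.2685]
eef_rot: [-3.141, 0.003, -2.921]
ft_force: [-0.6, 0.4, 6.2]
opening: 0.0232
grasp_force: 60.2
```

```bash
python3 st.py; python3 - <<'E'
from h import *
snap('wrist','w6')
for k in('w3','w4','w5','w6'):
    c=load(k);h=cv2.cvtColor(c['color'],cv2.COLOR_RGB2HSV);m=cv2.inRange(h,(15,90,60),(32,255,255))
    S=proj(c,np.array([.476,-.006,.18]));yy,xx=np.mgrid[:420,:560];m[(xx-S[0])**2+(yy-S[1])**2>30**2]=0
    ys,xs=np.nonzero(m);print(k,S,len(xs),xs.min(),xs.max(),ys.min(),ys.max())
E
```

```text
7.95 [ 0.4791 -0.0054  0.2685] -167.39 [-0.6  0.4  6.2] [0.248 0.226 0.017] [-0.01  0.18  0.03  1.41 -0.   -0.23] 0.023154655594417196
w3 [193.65742396 178.95864653] 1344 164 212 158 201
w4 [277.28301702 199.57901368] 1280 253 296 175 215
w5 [276.54769242 211.97054875] 1333 248 297 185 227
w6 [277.00691738 211.04841109] 1333 250 298 186 228
```

```bash
cat > ang.py <<'E'
from h import *
a=.56;n=np.array([-np.sin(a),0,np.cos(a)]);ex=np.array([np.cos(a),0,np.sin(a)])
def slotang(c,C=np.array([.4765,-.006,.1795]),R=.0085,sc=4000,out=None):
    # rectified patch of the lead-in plane (bed x up = column axis, bed y = row axis)
    N=int(.034*sc);q=[];src=[(0,0),(N,0),(N,N),(0,N)]
    for u,v in src:q.append(proj(c,C+ex*(u/sc-.017)+np.array([0,1,0])*(v/sc-.017)))
    H=cv2.getPerspectiveTransform(np.float32(q),np.float32(src));P=cv2.warpPerspective(c['color'],H,(N,N),flags=cv2.INTER_CUBIC)
    hs=cv2.cvtColor(P,cv2.COLOR_RGB2HSV);br=cv2.inRange(hs,(12,70,30),(34,255,255));br=cv2.morphologyEx(br,cv2.MORPH_CLOSE,np.ones((5,5)));br=cv2.erode(br,np.ones((9,9)))
    g=cv2.GaussianBlur(cv2.cvtColor(P,cv2.COLOR_RGB2GRAY).astype(np.float32),(0,0),2);gx=cv2.Sobel(g,5,1,0);gy=cv2.Sobel(g,5,0,1)
    yy,xx=np.mgrid[:N,:N];m=(br>0)&((xx-N/2)**2+(yy-N/2)**2<(R*sc)**2)
    J=np.array([(gx*gx)[m].sum(),(gx*gy)[m].sum(),(gy*gy)[m].sum()])
    th=.5*np.degrees(np.arctan2(2*J[1],J[0]-J[2]))+90;co=np.hypot(J[0]-J[2],2*J[1])/(J[0]+J[2])
    return ((th+90)%180-90).round(1),co.round(2),m.sum(),P
E
python3 - <<'E'
from ang import *
for k in('w3','w4','w5','w6','t0'):
    r=slotang(load(k));print(k,r[:3]); cv2.imwrite(f'pics/r_{k}.png',r[3][:,:,::-1])
E
```

```text
w3 (np.float32(55.9), np.float32(0.21), np.int64(3613))
w4 (np.float32(51.4), np.float32(0.46), np.int64(2774))
w5 (np.float32(35.7), np.float32(0.45), np.int64(1232))
w6 (np.float32(24.4), np.float32(0.47), np.int64(1406))
t0 (np.float32(47.9), np.float32(0.68), np.int64(3613))
```

Call:
{"fn": "jog_arm", "kwargs": {
  "plan": [
    {"travel": [0.02,-0.02,0.02],"roll": -4,"gripper": 2},
    {"travel": [0.04,-0.04,0.01],"roll": -8,"gripper": 2},
    {"travel": [0.06,-0.06,0],"roll": -12,"gripper": 2},
    {"travel": [0.07,-0.08,-0.02],"roll": -16,"gripper": 2},
    {"travel": [0.08,-0.09,-0.04],"roll": -20,"gripper": 2},
    {"travel": [0.1,-0.1,-0.05],"roll": -23,"gripper": 2},
    {"travel": [0.1,-0.1,-0.05],"roll": -23,"gripper": 2}
  ]
}}

```text
t: 8.7
eef_pos: [0.4799, -0.0068, 0.2674]
eef_rot: [-3.141, 0.002, 2.961]
ft_force: [-1.9, -0.9, 3.9]
opening: 0.0231
grasp_force: 60.0
```

```bash
python3 st.py; python3 - <<'E'
from ang import *
r=slotang(snap('wrist','w7'));print(r[:3])
print(slotang(load('w7'),C=np.array([.479,-.006,.176]))[:3],slotang(load('w7'),R=.011)[:3])
E
```

```text
8.7 [ 0.4799 -0.0068  0.2674] 169.65 [-1.9 -0.9  3.9] [-0.184  0.064  0.103] [-0.01  0.19  0.03  1.41 -0.    0.17] 0.023065185667350104
(np.float32(6.8), np.float32(0.52), np.int64(1563))
(np.float32(9.0), np.float32(0.54), np.int64(1405)) (np.float32(8.6), np.float32(0.54), np.int64(3473))
```

Call:
{"fn": "jog_arm", "kwargs": {
  "plan": [
    {"travel": [0.01,-0.02,-0.02],"roll": -4,"gripper": 2},
    {"travel": [0.03,-0.04,-0.03],"roll": -8,"gripper": 2},
    {"travel": [0.04,-0.05,-0.05],"roll": -12,"gripper": 2},
    {"travel": [0.04,-0.05,-0.05],"roll": -12,"gripper": 2}
  ]
}}

```text
t: 9.15
eef_pos: [0.4801, -0.0074, 0.2666]
eef_rot: [-3.141, 0.002, 2.752]
ft_force: [0.1, -1.6, 3.7]
opening: 0.0235
grasp_force: 59.9
```

```bash
python3 st.py; python3 - <<'E'
from ang import *
c=snap('wrist','w8')
for C in((.4765,-.006,.1795),(.479,-.006,.176)):print(slotang(c,C=np.array(C))[:3],slotang(c,C=np.array(C),R=.0105)[:3])
E
```

```text
9.15 [ 0.4801 -0.0074  0.2666] 157.68 [ 0.1 -1.6  3.7] [-0.511 -0.078  0.075] [-0.01  0.19  0.03  1.41 -0.    0.38] 0.023528233650529702
(np.float32(-4.6), np.float32(0.69), np.int64(1547)) (np.float32(-5.0), np.float32(0.61), np.int64(3005))
(np.float32(-4.0), np.float32(0.64), np.int64(1410)) (np.float32(-4.9), np.float32(0.63), np.int64(2761))
```

Call:
{"fn": "jog_arm", "kwargs": {
  "plan": [
    {"travel": [0,0,0.1],"roll": 5,"gripper": 2},
    {"travel": [0,0,0.5],"roll": 5,"gripper": 2},
    {"travel": [0,0,1.5],"roll": 5,"gripper": 2},
    {"travel": [0,0,3],"roll": 5,"gripper": 2},
    {"travel": [0,1,4.5],"roll": 5,"gripper": 2},
    {"travel": [0,4,5],"roll": 5,"gripper": 2},
    {"travel": [0,6,5],"roll": 5,"gripper": 2},
    {"travel": [0,6,5],"roll": 5,"gripper": 2},
    {"travel": [0,6,5],"roll": 5,"gripper": 2}
  ]
}}

```text
t: 10.1
eef_pos: [0.4796, 0.0535, 0.3165]
eef_rot: [-3.141, -0.0, 2.839]
ft_force: [-0.5, -0.3, -0.6]
opening: 0.0235
grasp_force: 59.5
```

```bash
python3 st.py; python3 - <<'E'
from ang import *
c=snap('wrist','w9');t=snap('top','t9');snap('side','s9')
for C in((.4765,-.006,.1795),(.479,-.006,.176)):
  for k,n_ in((c,'w9'),(t,'t9'),(load('w3'),'w3')):print(n_,slotang(k,C=np.array(C))[:3],slotang(k,C=np.array(C),R=.0105)[:3])
P=slotang(c)[3];Q=slotang(load('w3'))[3]
cv2.imwrite('pics/r9.png',np.hstack([cv2.resize(P,(400,400),interpolation=2),cv2.resize(Q,(400,400),interpolation=2)])[:,:,::-1])
E
```

```text
10.1 [0.4796 0.0535 0.3165] 162.66 [-0.5 -0.3 -0.6] [ 0.002 -0.022 -0.   ] [ 0.11  0.19  0.16  1.54 -0.    0.41] 0.02351896602574886
w9 (np.float32(-8.9), np.float32(0.94), np.int64(3613)) (np.float32(-10.0), np.float32(0.81), np.int64(5521))
t9 (np.float32(-90.0), np.float32(nan), np.int64(0)) (np.float32(-90.0), np.float32(nan), np.int64(0))
w3 (np.float32(55.9), np.float32(0.21), np.int64(3613)) (np.float32(54.3), np.float32(0.31), np.int64(5521))
w9 (np.float32(-10.7), np.float32(0.88), np.int64(3613)) (np.float32(-10.5), np.float32(0.79), np.int64(5521))
t9 (np.float32(-90.0), np.float32(nan), np.int64(0)) (np.float32(-90.0), np.float32(nan), np.int64(0))
w3 (np.float32(70.4), np.float32(0.1), np.int64(3613)) (np.float32(67.7), np.float32(0.13), np.int64(5521))ang.py:12: RuntimeWarning: invalid value encountered in scalar divide
  th=.5*np.degrees(np.arctan2(2*J[1],J[0]-J[2]))+90;co=np.hypot(J[0]-J[2],2*J[1])/(J[0]+J[2])
```

View pics/r9.png

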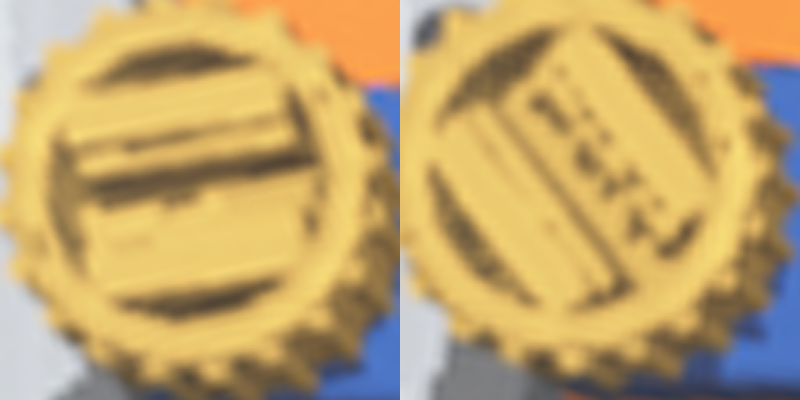

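The rectified crops show the slot now (left) about -9.5° from bed x, versus about +53° at the start (right): about 0.17 rad past contact, roughly 4 N, if the fixture's yaw is near zero. Checking the fixture yaw and post position.

```bash
python3 - <<'E'
from ang import *
P0=np.array([.5165,-.006,.114])
for k in('w3','w9'):
    c=load(k);S=2500;N=int(.2*S);M=int(.12*S);C=P0+n*.012;src=[(0,0),(M,0),(M,N),(0,N)]
    q=[proj(c,C+ex*(u/S-.06)+np.array([0,1,0])*(v/S-.15)) for u,v in src]
    W=cv2.warpPerspective(c['color'],cv2.getPerspectiveTransform(np.float32(q),np.float32(src)),(M,N))
    e=cv2.Canny(cv2.GaussianBlur(W,(0,0),1.5),30,90)
    L=cv2.HoughLinesP(e,1,np.pi/720,60,minLineLength=110,maxLineGap=12)
    for x1,y1,x2,y2 in (L[:,0] if L is not None else []):
        d=np.degrees(np.arctan2(x2-x1,y2-y1));d=(d+90)%180-90
        if abs(d)<10:print(k,'yaw',round(-d,1),'bed x mm',round(((x1+x2)/2/S-.06)*1000,1),'y',round((y1/S-.15)*1000),round((y2/S-.15)*1000))
    h=cv2.cvtColor(c['color'],cv2.COLOR_RGB2HSV);m=cv2.inRange(h,(6,140,120),(15,255,255))
    nn,l,st,ce=cv2.connectedComponentsWithStats(m);i=1+st[1:,4].argmax();print(k,st[i])
    # post: low-saturation hole at projected guess
    for hh in(.046,.043):
        g=P0+n*(hh)+np.array([0,-.062,0]);print('post guess px',proj(c,g))
    a0,b0=proj(c,P0+n*.046+np.array([0,-.062,0])).astype(int)
    print(c['color'][b0-16:b0+17:2,a0-16:a0+17:2].min(2))
E
```

```text
w3 yaw 0.9 bed x mm 25.6 y -31 -131
w3 yaw 0.9 bed x mm 51.2 y -33 -132
w3 yaw 0.9 bed x mm 28.4 y -84 -133
w3 yaw 1.4 bed x mm -26.6 y -48 -97
w3 yaw 1.4 bed x mm -18.6 y -80 -128
w3 [123 171  55  42 966]
post guess px [130.61787698 181.25629264]
post guess px [131.70397169 182.29925324]
[[152 153 156 175 182 192 190 188 181 181 206 220 219 218 219 223 223]
 [166 167 170 168 168 167 165 170 167 151 143 135 128 152 174 184 183]
 [169 168 172 172 169 163 169 168 167 143 149 152 153 147 146 148 157]
 [120 139 149 156 146 158 166 135  71  78  68  74  75  85 134 134 135]
 [113 105  98  99 100 102 117 158 173 153  83  71  71  71  72  73  70]
 [235 235 228 221 203 183 220 232 231 230 230 108  70  67  65  58  65]
 [235 235 234 234 234 232 233 232 232 235 235 213  69  57  51  51  57]
 [233 233 235 235 234 235 234 234 237 236 235 233  85 106  98  78  55]
 [235 234 233 233 228 234 235 238 238 236 237 226  93  82 107 145  94]
 [237 236 236 236 230 236 239 239 237 238 236 181  95  85  79 132 157]
 [234 235 235 236 236 228 235 226 241 238 210 122 104  92  83  86 156]
 [235 234 233 232 231 230 111
[... 1195 characters left out ...]
164 202 232 233 234 235 238 238 237 171  99  96  91  87 127]
 [202 236 236 236 236 234 235 238 239 239 237 177 117 107 102  96  91]
 [236 236 237 236 235 236 235 239 238 239 236 143 128 122 116 110 103]
 [236 235 234 234 235 231 236 240 240 240 182 146 141 136 129 123 148]
 [235 235 236 237 238 238 233 226 216 159 154 150 147 144 142 136 222]
 [237 238 239 238 236 235 233 234 185  88 201 183 161 160 165 220 235]
 [238 236 234 233 235 237 236 234 199  83 136 232 234 235 236 237 180]
 [234 235 237 236 234 233 233 233 230  83  84  83 174 213 218 107  82]
 [236 234 233 233 233 234 235 234 233 103  83  84  84  83  82  82  83]
 [233 233 234 235 234 233 233 234 235 126  83  83  83  83  83  84  83]]
```

Call:
{"fn": "jog_arm", "kwargs": {
  "plan": [
    {"travel": [0,4,0],"roll": 6,"gripper": 2},
    {"travel": [-0.1,8.5,0],"roll": 12,"gripper": 2},
    {"travel": [-0.2,13,0],"roll": 18,"gripper": 2},
    {"travel": [-0.3,17.5,0],"roll": 24.5,"gripper": 2},
    {"travel": [-0.4,22,0],"roll": 24.5,"gripper": 2},
    {"travel": [-0.5,26.5,0],"roll": 24.5,"gripper": 2},
    {"travel": [-0.52,31,-2],"roll": 24.5,"gripper": 2},
    {"travel": [-0.52,34,-5],"roll": 24.5,"gripper": 2},
    {"travel": [-0.52,34,-9],"roll": 24.5,"gripper": 2},
    {"travel": [-0.52,34,-10],"roll": 24.5,"gripper": 2}
  ]
}}

```text
t: 11.25
eef_pos: [0.4721, 0.3915, 0.2103]
eef_rot: [-3.135, -0.009, -3.017]
ft_force: [-0.5, 0.1, -2.7]
opening: 0.023
grasp_force: 59.5
```

Call:
{"fn": "jog_arm", "kwargs": {
  "plan": [
    {"travel": [0,0,0],"roll": 0,"gripper": 2},
    {"travel": [0,0,0],"roll": 0,"gripper": 2}
  ]
}}

```text
t: 11.45
eef_pos: [0.4756, 0.3928, 0.2184]
eef_rot: [3.14, 0.002, -3.019]
ft_force: [0.2, -0.5, -0.7]
opening: 0.0233
grasp_force: 59.5
```

```bash
python3 st.py; python3 - <<'E'
from h import *
for k,w in(('w3',load('w3')),('w10',snap('wrist','w10'))):
    h=cv2.cvtColor(w['color'],cv2.COLOR_RGB2HSV);m=cv2.inRange(h,(0,120,40),(8,255,255))|cv2.inRange(h,(172,120,40),(180,255,255))
    m[:220]=0;m[380:]=0;m[:,:225]=0;m[:,330:]=0
    ys,xs=np.nonzero(m);print(k,xs.min(),xs.max(),ys.min(),ys.max())
E
```

```text
11.45 [0.4756 0.3928 0.2184] -172.99 [ 0.2 -0.5 -0.7] [-0.023 -0.029 -0.013] [ 0.69  0.48  0.32  1.41 -0.    0.57] 0.02325117763568685
w3 242 308 238 355
w10 242 308 237 379
```

```bash
python3 - <<'E'
from h import *
for k in('w3','w10'):
    w=load(k);h=cv2.cvtColor(w['color'],cv2.COLOR_RGB2HSV);m=cv2.inRange(h,(0,120,40),(8,255,255))|cv2.inRange(h,(172,120,40),(180,255,255))
    print(k,[(r,int(np.count_nonzero(m[r,238:314])),tuple(np.nonzero(m[r,238:314])[0][[0,-1]]+238) if m[r,238:314].any() else 0) for r in range(226,382,8)])
    g=w['color'].max(2);print(g[300:380:4,275])
E
```

```text
w3 [(226, 0, 0), (234, 0, 0), (242, 46, (np.int64(252), np.int64(297))), (250, 50, (np.int64(250), np.int64(299))), (258, 54, (np.int64(248), np.int64(301))), (266, 55, (np.int64(248), np.int64(302))), (274, 58, (np.int64(246), np.int64(303))), (282, 61, (np.int64(245), np.int64(305))), (290, 63, (np.int64(244), np.int64(306))), (298, 66, (np.int64(242), np.int64(307))), (306, 67, (np.int64(242), np.int64(308))), (314, 34, (np.int64(242), np.int64(308))), (322, 20, (np.int64(243), np.int64(307))), (330, 14, (np.int64(243), np.int64(307))), (338, 18, (np.int64(243), np.int64(307))), (346, 25, (np.int64(245), np.int64(306))), (354, 15, (np.int64(259), np.int64(276))), (362, 0, 0), (370, 0, 0), (378, 0, 0)]
[112 116  39  21  22  21  20  21  20  19  19  17  18  19 205  21  24  17
  24  23]
w10 [(226, 0, 0), (234, 0, 0), (242, 48, (np.int64(251), np.int64(298))), (250, 52, (np.int64(249), np.int64(300))), (258, 54, (np.int64(248), np.int64(301))), (266, 56, (np.int64(247), np.int64(302))), (274, 59, (np.int64(246), np.int64(304))), (282, 61, (np.int64(245), np.int64(305))), (290, 63, (np.int64(244), np.int64(306))), (298, 67, (np.int64(242), np.int64(308))), (306, 67, (np.int64(242), np.int64(308))), (314, 34, (np.int64(242), np.int64(308))), (322, 20, (np.int64(243), np.int64(307))), (330, 14, (np.int64(243), np.int64(307))), (338, 18, (np.int64(243), np.int64(307))), (346, 23, (np.int64(246), np.int64(304))), (354, 22, (np.int64(277), np.int64(298))), (362, 18, (np.int64(279), np.int64(296))), (370, 7, (np.int64(285), np.int64(291))), (378, 5, (np.int64(287), np.int64(291)))]
[153 157  43  31  32  30  31  29  28  30  28  28  29  35 166 175 174 165
 168 163]
```

Call:
{"fn": "jog_arm", "kwargs": {
  "plan": [
    {"travel": [0,0,-2.5],"roll": 0,"gripper": 2},
    {"travel": [0,0,-5],"roll": 0,"gripper": 2},
    {"travel": [0,0,-7],"roll": 0,"gripper": 2},
    {"travel": [0,0,-9],"roll": 0,"gripper": 2},
    {"travel": [0,0,-10.5],"roll": 0,"gripper": 2},
    {"travel": [0,0,-11.3],"roll": 0,"gripper": 2},
    {"travel": [0,0,-11.3],"roll": 0,"gripper": 2},
    {"travel": [0,0,-11.3],"roll": 0,"gripper": 2}
  ]
}}

```text
t: 12.3
eef_pos: [0.4757, 0.3939, 0.1054]
eef_rot: [3.14, 0.003, -3.018]
ft_force: [-0.6, 0.3, -2.6]
opening: 0.0237
grasp_force: 59.8
```

```bash
python3 st.py
```

```text
12.3 [0.4757 0.3939 0.1054] -172.93 [-0.6  0.3 -2.6] [ 0.009 -0.04  -0.061] [0.69 0.54 0.12 1.15 0.   0.57] 0.023695539511763123
```

Call:
{"fn": "jog_arm", "kwargs": {
  "plan": [
    {"travel": [0,0,-0.1],"roll": 0,"gripper": 2},
    {"travel": [0,0,-0.1],"roll": 0,"gripper": 2},
    {"travel": [0,0,-0.1],"roll": 0,"gripper": 5.5},
    {"travel": [0,0,-0.1],"roll": 0,"gripper": 5.5},
    {"travel": [0,0,-0.1],"roll": 0,"gripper": 5.5},
    {"travel": [0,0,-0.1],"roll": 0,"gripper": 5.5},
    {"travel": [0,0,3],"roll": 0,"gripper": 5.5},
    {"travel": [0,0,7],"roll": 0,"gripper": 5.5},
    {"travel": [0,0,11],"roll": 0,"gripper": 5.5},
    {"travel": [0,0,15],"roll": 0,"gripper": 5.5}
  ]
}}

```text
t: 13.3
eef_pos: [0.4742, 0.3932, 0.2547]
eef_rot: [-3.141, -0.0, -3.017]
ft_force: [0.2, -0.2, -0.2]
opening: 0.0551
grasp_force: 0.0
```

```bash
python3 st.py; python3 - <<'E'
from h import *
w=snap('wrist','w11');h=cv2.cvtColor(w['color'],cv2.COLOR_RGB2HSV);m=cv2.inRange(h,(0,130,50),(6,255,255))
n,l,st,ce=cv2.connectedComponentsWithStats(m)
for i in range(1,n):
    if st[i,4]>150:print(st[i],ce[i],onz(w,ce[i],.13))
p=[proj(w,np.array([.4745,.393,z])) for z in(.142,.084)];print(p)
E
```

```text
13.3 [0.4742 0.3932 0.2547] -172.89 [ 0.2 -0.2 -0.2] [ 0.042 -0.041  0.022] [0.69 0.47 0.4  1.5  0.   0.57] 0.05508620607176753
[260 175  32  44 921] [275.5320304  193.37459283] [0.46828324 0.39166555 0.13      ]
[276 318  20  46 474] [285.75105485 332.87974684] [0.59573873 0.41685389 0.13      ]
[array([276.29462167, 205.626234  ]), array([276.03348311, 186.84607322])]
```

Call:
{"fn": "jog_arm", "kwargs": {
  "plan": [
    {"travel": [0.2,-4.5,1],"roll": -2,"gripper": 3.5},
    {"travel": [0.5,-9,1],"roll": -4,"gripper": 3.5},
    {"travel": [0.8,-13.5,1],"roll": -6,"gripper": 3.5},
    {"travel": [1.1,-18,1],"roll": -6,"gripper": 3.5},
    {"travel": [1.4,-22.5,1],"roll": -6,"gripper": 3.5},
    {"travel": [1.6,-27,1],"roll": -6,"gripper": 3.5},
    {"travel": [1.8,-31.5,1],"roll": -6,"gripper": 3.5},
    {"travel": [2,-36,1],"roll": -6,"gripper": 3.5},
    {"travel": [2.3,-40.5,1],"roll": -6,"gripper": 3.5},
    {"travel": [2.3,-45,1],"roll": -6,"gripper": 3.5}
  ],
  "newtons": 20
}}

```text
t: 14.35
eef_pos: [0.4974, -0.0585, 0.2632]
eef_rot: [3.142, 0.0, -3.122]
ft_force: [0.8, 0.3, 0.6]
opening: 0.035
grasp_force: 0.0
```

Call:
{"fn": "jog_arm", "kwargs": {
  "plan": [
    {"travel": [0,-1.4,0],"roll": 0,"gripper": 3.5},
    {"travel": [0,-1.4,-2],"roll": 0,"gripper": 3.5},
    {"travel": [0,-1.4,-4],"roll": 0,"gripper": 3.5},
    {"travel": [0,-1.4,-4],"roll": 0,"gripper": 3.5},
    {"travel": [0,-1.4,-4],"roll": 0,"gripper": 3.5}
  ]
}}

```text
t: 14.85
eef_pos: [0.4973, -0.0702, 0.2234]
eef_rot: [3.141, -0.001, -3.122]
ft_force: [0.3, 0.1, 0.2]
opening: 0.0348
grasp_force: 0.0
```

```bash
python3 st.py; python3 - <<'E'
from ang import *
w=snap('wrist','w12');P=np.array([.5175,-.006,.114])+np.array([-.019,1,0])*-.065
a0,b0=proj(w,P+n*.046);print('top',a0,b0,'base',proj(w,P+n*.023),'+y10mm',proj(w,P+n*.046+[0,.01,0]))
a0=int(a0);b0=int(b0);hs=cv2.cvtColor(w['color'],cv2.COLOR_RGB2HSV)
print('sat');print(hs[b0-30:b0+46:3,a0-30:a0+31:3,1])
print(slotang(w,C=np.array([.479,-.006,.176]))[:3])
E
```

```text
14.85 [ 0.4973 -0.0702  0.2234] -178.85 [0.3 0.1 0.2] [ 0.007 -0.01   0.022] [-0.14  0.25 -0.    1.32  0.   -0.16] 0.034832098571858434
top 275.36847412446883 220.12951978010364 base [274.95189675 227.24542869] +y10mm [290.98676028 220.41537199]
sat
[[ 10  10  12  12  10  10  10   9   9   9  10   9  10   9   9  10   9  10
    9   9   7]
 [ 13  12  12  12  15   9  11  11   9  10  11  10  11  11   9  11   9  11
   11   4   4]
 [ 20  22  19  19  20  20  18  16  16  16  16  17  16  16  14  17  14  14
   16  12  14]
 [ 21  21  21  20  22  41  84  84  84  84  89 108 119  77  81  83  81  81
   82  81  81]
 [ 21  17  17  19  17 177 176 179 180 180 180 180 180 180 179 179 180 181
  181 182 182]
 [ 15  15  13  13  12 177 177 179 181 181 132  32  88 173 181 182 180 180
  182 182 182]
 [ 10  10   9  10  11 178 177 181 179   9   9   9   7   9 169 184 182 181
  182 183 183]
 [ 11  11   8  10  10 179 179 180  20   9   9  10   8   8   7 178 183 182
  183 184 185]
 [ 10  11  10  11   9 179 179 171   9  10   9   8   8   7   8 177 184 186
  184 184 185]
 [  8   9   8   8  10 179 181   3   9   9   7   8
[... 817 characters left out ...]
 189 189
  189 190 190]
 [  9  11   7   7   9 179 180 182 183 183 186 187 187 187 188 189 190 190
  192 192 192]
 [  9   7   7   7   7 154 164 163 166 168 170 171 170 180 178 177 179 177
  179 178 185]
 [ 14   9   6   6   6   6   6   6   6   6   6   6   9  12  12   9  12  12
   12  12  12]
 [ 17  17  17  14  14  11  11  14  11   6   6   6   6   9   6   6   6   8
    5   8   5]
 [ 22  22  19  17  14  14  14  11  11  11   8   8   8  11   6   6  11  10
    8  13   8]
 [ 18  21  15  18  12  15  15  12  12  12  12   9   9   6   6   9   9   8
    9   6   6]
 [ 11  12  10  10   8  10  10   8   8   8   8   8   4   4   6   8   6   6
    7   9   6]]
(np.float32(-8.0), np.float32(0.86), np.int64(3613))
```

Call:
{"fn": "jog_arm", "kwargs": {
  "plan": [
    {"travel": [-0.15,0.1,-2.5],"roll": 0,"gripper": 3.5},
    {"travel": [-0.15,0.1,-5],"roll": 0,"gripper": 3.5},
    {"travel": [-0.15,0.1,-7],"roll": 0,"gripper": 3.5},
    {"travel": [-0.15,0.1,-8.3],"roll": 0,"gripper": 3.5},
    {"travel": [-0.15,0.1,-8.3],"roll": 0,"gripper": 3.5},
    {"travel": [-0.15,0.1,-8.3],"roll": 0,"gripper": 3.5}
  ]
}}

```text
t: 15.5
eef_pos: [0.4968, -0.0695, 0.1416]
eef_rot: [-3.141, 0.002, -3.122]
ft_force: [0.5, -0.7, -0.3]
opening: 0.0351
grasp_force: 0.0
```

```bash
python3 st.py
```

```text
15.5 [ 0.4968 -0.0695  0.1416] -178.86 [ 0.5 -0.7 -0.3] [-0.022  0.064 -0.019] [-0.14  0.3  -0.16  1.11  0.   -0.16] 0.035131361293940386
```

Call:
{"fn": "jog_arm", "kwargs": {
  "plan": [
    {"travel": [0,0,-0.2],"roll": 0,"gripper": 3.5},
    {"travel": [0,0,-0.2],"roll": 0,"gripper": 1},
    {"travel": [0,0,-0.2],"roll": 0,"gripper": 1},
    {"travel": [0,0,-0.2],"roll": 0,"gripper": 1},
    {"travel": [0,0,-0.2],"roll": 0,"gripper": 1},
    {"travel": [0,0,-0.2],"roll": 0,"gripper": 1}
  ],
  "newtons": 20
}}

```text
t: 16.1
eef_pos: [0.4966, -0.0692, 0.1393]
eef_rot: [3.141, 0.002, -3.122]
ft_force: [-1.1, 3.7, 6.0]
opening: 0.0129
grasp_force: 19.7
```

```bash
python3 st.py
```

```text
16.1 [ 0.4966 -0.0692  0.1393] -178.87 [-1.1  3.7  6. ] [0.734 0.104 0.004] [-0.14  0.3  -0.16  1.11  0.   -0.16] 0.012945540429150356
```

Call:
{"fn": "jog_arm", "kwargs": {
  "plan": [
    {"travel": [0,-0.2,0.05],"roll": 0,"gripper": 1},
    {"travel": [0.01,-0.5,0.05],"roll": 0,"gripper": 1},
    {"travel": [0.02,-0.8,0.05],"roll": 0,"gripper": 1},
    {"travel": [0.02,-1.1,0.05],"roll": 0,"gripper": 1}
  ]
}}

```text
t: 16.5
eef_pos: [0.4968, -0.0787, 0.1394]
eef_rot: [3.137, 0.002, -3.121]
ft_force: [0.6, 7.9, 3.0]
opening: 0.0129
grasp_force: 19.8
```

```bash
python3 st.py
```

```text
16.5 [ 0.4968 -0.0787  0.1394] -178.81 [0.6 7.9 3. ] [ 1.633 -0.103 -0.043] [-0.16  0.31 -0.15  1.11  0.   -0.18] 0.012917296307840652
```

Call:
{"fn": "jog_arm", "kwargs": {
  "plan": [
    {"travel": [0.01,-0.4,0],"roll": 0,"gripper": 1},
    {"travel": [0.02,-0.8,0],"roll": 0,"gripper": 1},
    {"travel": [0.02,-1.2,0],"roll": 0,"gripper": 1},
    {"travel": [0.03,-1.6,0],"roll": 0,"gripper": 1},
    {"travel": [0.04,-2,0],"roll": 0,"gripper": 1},
    {"travel": [0.05,-2.4,0],"roll": 0,"gripper": 1},
    {"travel": [0.06,-2.8,0],"roll": 0,"gripper": 1},
    {"travel": [0.06,-3.2,0],"roll": 0,"gripper": 1},
    {"travel": [0.06,-3.3,0],"roll": 0,"gripper": 1},
    {"travel": [0.06,-3.3,0],"roll": 0,"gripper": 1}
  ]
}}

```text
t: 17.5
eef_pos: [0.4973, -0.1134, 0.1394]
eef_rot: [3.141, 0.001, -3.122]
ft_force: [1.1, 5.0, 3.5]
opening: 0.0126
grasp_force: 19.8
```

```bash
python3 st.py
```

```text
17.5 [ 0.4973 -0.1134  0.1394] -178.89 [1.1 5.  3.5] [ 1.003 -0.213 -0.028] [-0.23  0.32 -0.14  1.11  0.   -0.24] 0.012641202480686802
```

Call:
{"fn": "jog_arm", "kwargs": {
  "plan": [
    {"travel": [0,0,0],"roll": 0,"gripper": 2.5},
    {"travel": [0,0,0],"roll": 0,"gripper": 3.5},
    {"travel": [0,0,0],"roll": 0,"gripper": 3.5},
    {"travel": [0,0,0],"roll": 0,"gripper": 3.5},
    {"travel": [0,0,2],"roll": 0,"gripper": 3.5},
    {"travel": [0,0,5],"roll": 0,"gripper": 3.5},
    {"travel": [0,0,9],"roll": 0,"gripper": 3.5},
    {"travel": [0,2,12],"roll": 0,"gripper": 3.5},
    {"travel": [0,4,14],"roll": 0,"gripper": 3.5},
    {"travel": [0,4,14],"roll": 0,"gripper": 3.5}
  ]
}}

```text
t: 18.5
eef_pos: [0.4984, -0.0726, 0.2823]
eef_rot: [-3.141, 0.006, -3.12]
ft_force: [-0.3, -0.2, 0.4]
opening: 0.0347
grasp_force: 0.0
```

```bash
python3 st.py; python3 - <<'E'
from ang import *
w=snap('wrist','w13')
print(slotang(w,C=np.array([.4785,-.006,.1765]))[:3],slotang(w,C=np.array([.4765,-.006,.1795]))[:3])
h=cv2.cvtColor(w['color'],cv2.COLOR_RGB2HSV);m=cv2.inRange(h,(5,140,110),(15,255,255));nn,l,st,ce=cv2.connectedComponentsWithStats(m);i=1+st[1:,4].argmax();print(st[i])
P0=np.array([.5175,-.006,.114]);C=P0+n*.02
q=cv2.findContours((l==i).astype(np.uint8),0,1)[0][0][:,0]
B=[]
for p in q:
    o,d=ray(w,p);X=o+d*((C-o)@n)/(d@n)-C;B.append((X@ex*1000,X[1]*1000))
B=np.float32(B);print(B.min(0),B.max(0),cv2.minAreaRect(B))
b=snap('side','s13');t=snap('top','t13')
E
```

```text
18.5 [ 0.4984 -0.0726  0.2823] -178.76 [-0.3 -0.2  0.4] [-0.035 -0.064  0.006] [-0.14  0.23  0.12  1.46  0.   -0.17] 0.034732137713975264
(np.float32(-7.4), np.float32(0.88), np.int64(3613)) (np.float32(-8.7), np.float32(0.93), np.int64(3613))
[ 212  179  116   43 4380]
[ -20.255522 -122.20825 ] [ 19.527924 -22.496174] ((-0.26500892639160156, -72.19937133789062), (37.833431243896484, 99.28794860839844), 1.265453815460205)
```

```bash
python3 - <<'E'
from h import *
print(bot.finish_job())
E
```

```text
the job is handed in; nothing more can be done
None
```

The job is handed in at 18.5 s: the stop screw is set about 0.17 rad past contact (roughly 4 N, estimated from the slot angle), the block is slid clear with its near end about 22 mm past the tip's centre and flat between the rails, and the driver is upright in its black stand.

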